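# Hang the washed pestle in its ring stand

### The arm

A 6-joint arm with a two-finger parallel gripper is mounted at the origin on the work surface; the furniture and walls round the work are solid. World frame = base frame: x ahead of the robot, y to its left, z up, the work surface at z = 0. Lengths are in m, angles in rad, forces in N, time in s.
With the tool pointing down it reaches from about 0.35 to 0.775 m from the base axis. Payload 7.3 kg.
Tool frame: the origin (TCP) lies between the finger pads; the fingertips stand ahead of it and the grasp point (between the pads) lies 6 mm ahead of it (robot.tip_extent is the x of the fingertips in the tool frame, in m); x points along the fingers, z is the direction in which the jaws open and shut, and the axes are right-handed (so a half turn about x gives the same grasp; the last joint's range is limited). The gripper opens to 92 mm and grips with 3 to 60 N. Pads are 19 mm wide; open, the fingers measure 130 mm over their backs; the gripper's body (75 mm by 190 mm) begins 47 mm behind the grasp point.
Start: joints at [-1.345, 0.342, 1.524, -0, 1.275, -0.146], TCP at [0.191, -0.489, 0.252] pointing down, gripper open.
Joint ranges: [-2.53, 2.53], [-0.77, 2.02], [0.04, 2.7], [-1, 4.14], [0.28, 2.66], [-3.11, 3.11]. Speed limits (rad/s): [2.57, 2.57, 3.14, 3.14, 3.14, 3.14].

### API

Orientations are given as [roll, pitch, yaw] about the fixed x, y, z axes, in that order (R = Rz(yaw) Ry(pitch) Rx(roll)).
In Python, from cell import robot gives the robot as it stands. The module is installed in compiled form; this text tells all that it offers.
- The arm moves only by the shell command python3 -m creep 'ROWS' [FORCE]. ROWS is JSON, a list of rows, each an object with "translation": the shift along the tool's x, y, z in m, a list of three; "twist": the turn, a rotation vector about the tool's x, y, z in rad, a list of three; "hand": the opening in per cent of the stroke, from 0 (shut) to 100 (fully open). A call has 1 to 5 rows; each row is the pose to reach, as a shift and turn from the pose measured when the call began, along the tool's axes at that moment; what a row does not reach only later rows make up. A row lasts 1/10 s, in which the tool goes at most 50 mm and 8.59 degrees, less where a joint would pass 70% of its speed; a pose out of reach is approached as far as the arm can. A call with a gripper value outside its range is refused whole. The fingers move at their own pace and stop on an object; FORCE is the grip in N (left out, the last holds). Time passes only in rows, so rows that repeat a pose let the fingers close. It gives the time, the measured TCP pose, the force and the opening at its end, in the units of the state.
- robot.observe(): the state, without advancing time (a new reading comes with each control period).
- robot.read_camera(name): name is "side" or "top"; returns the picture (400x640x3 uint8, blue, green, red); there is no depth.
- robot.calibration(name): a dict with "intrinsics" (3x3 intrinsics, pixels), "cam_to_world" (4x4, takes a point from camera to world coordinates). Camera axes: x right, y up, looking along -z (the intrinsics and any distortion apply to the point x, -y, -z); pixel columns grow to the right and rows downward; lengths in m; the calibration is good to about 2 mm. A picture is of the moment at which its call begins. calibration takes no time and is no camera call.
- robot.hand_in(): hands the job in, once; it reports no verdict.
The state is a dict: "time": time; "qpos": joint angles; "qvel": joint speeds; "joint_efforts": joint torques, N m; "tool_pos": TCP position; "tool_rot": TCP orientation; "contact_force": force on the tool from outside, world axes, zero at the start; "torque": the same for the moment, N m; "opening": finger opening in m.
Only numpy, scipy, OpenCV 4.12 (cv2) and the standard library are available. Lean on these libraries where they do the work, as an engineer would, in place of code of your own. Each camera call takes 0.05 s, during which the arm holds its last target. There are 200 camera calls.

### The job

Lift the white-headed pestle out of the wooden draining rack and hang it in the steel ring stand: lower it handle first through the ring until its head rests on the ring, without letting it fall in, then let go. Leave the blue-headed tamper standing in the rack.

Things in the scene. Friction and masses are not known exactly. Their poses are not given: they have to be found in the camera images.
- pestle_head (a point): Centre of the pestle's white head, to grip; z up. Pestle (0.14-0.28 kg) stands handle down in a rack socket. Head: 44 mm diameter from 30 mm below to 13 mm above this point, domed to 26 mm above; below, a cone narrows in 12 mm to the steel handle, 15 mm diameter, ending 130 mm below this point. The handle is 60 mm deep in the socket: lift it straight out. Gripped by the head it hangs straight.
- tamper_head (a point): Centre of the blue, flat, disc-like head of the tamper (44 mm diameter, its top 13 mm above this point, z up), on a steel handle like the pestle's, standing handle down in the other socket of the rack. Its top is 135 mm above the worktop: carry the pestle clear over it. It stays there.
- rack_top (a point): Centre of the top face of the draining rack, a pale wooden block, 75 mm (its x) by 190 mm (its y), 70 mm high, fixed to the worktop. Two sockets, 18 mm wide and 60 mm deep, lie 55 mm either side of this point along its y; the tools so stand 110 mm apart, their heads well above the block. Which tool is where varies.
- ring_mouth (a point): Centre of the ring's opening at its top face, z up, 125 mm above the worktop, on the fixed ring stand. Steel ring: bore 36 mm, outside 48 mm, 12 mm high. Post 62 mm away along +x of this frame, no higher than the ring. Base plate 12 mm thick. With the pestle hung, its cone sits in the ring's upper edge, the head's centre 33 mm above this point, the handle clear of the base.
There are look-alikes about, which are no part of the job. Leave any red look-alike of the part that bears pestle_head alone.

How it is judged:
By the outcome, as a careful person would: the job done as asked, in the order asked, and still so for the second after the job is handed in, with the robot touching nothing.
It also fails if it takes over 40 s, if anything falls off the work surface, if the arm or the gripper's body presses on something with over 40 N, if the wrist force passes 120 N, or if a joint passes its speed limit or range.

## Working session

There is one attempt and no reset: what is moved stays moved. The work goes in short steps, Python scripts to look and compute and a shell command to move; the robot and the scene stay as the last step left them, time stands still between calls to the robot, and variables do not carry over. Pictures are saved under pics/ and viewed, about 8 in all and at most 12, crops included, and the job is handed in when it is done.

```bash
mkdir -p pics; python3 - <<'E'
from cell import robot
import cv2,numpy as np
np.set_printoptions(precision=4,suppress=True)
for n in("side","top"):
    cv2.imwrite(f"pics/{n}0.png",robot.read_camera(n)); c=robot.calibration(n); print(n,c)
print(robot.observe(),robot.tip_extent)
E
```

```text
side {'intrinsics': array([[449.038 ,   0.    , 314.643 ],
       [  0.    , 449.038 , 201.0298],
       [  0.    ,   0.    ,   1.    ]]), 'cam_to_world': array([[ 0.7578, -0.3183,  0.5696,  1.1146],
       [ 0.6524,  0.3758, -0.6581, -0.6203],
       [-0.0046,  0.8704,  0.4924,  0.6359],
       [ 0.    ,  0.    ,  0.    ,  1.    ]])}
top {'intrinsics': array([[387.6078,   0.    , 319.3944],
       [  0.    , 387.6078, 196.0345],
       [  0.    ,   0.    ,   1.    ]]), 'cam_to_world': array([[-0.0024,  0.9905, -0.1372,  0.3976],
       [-1.    , -0.0026, -0.0009,  0.0727],
       [-0.0013,  0.1372,  0.9905,  1.0909],
       [ 0.    ,  0.    ,  0.    ,  1.    ]])}
{'time': 0.1, 'qpos': array([-1.345 ,  0.3427,  1.5249,  0.    ,  1.2754, -0.146 ]), 'qvel': array([-0.0012, -0.0027, -0.0032,  0.001 , -0.0007,  0.0005]), 'joint_efforts': array([  0.0023, -43.2005, -24.4695,   0.0719,   0.0526,  -0.    ]), 'tool_pos': array([ 0.1907, -0.4888,  0.2511]), 'tool_rot': array([2.9814, 1.5694, 1.7824]), 'contact_force': array([ 0.0908,  0.2467, -0.7574]), 'torque': array([0.0012, 0.0763, 0.0203]), 'opening': 0.09147334457300887} 0.025
```

View pics/side0.png

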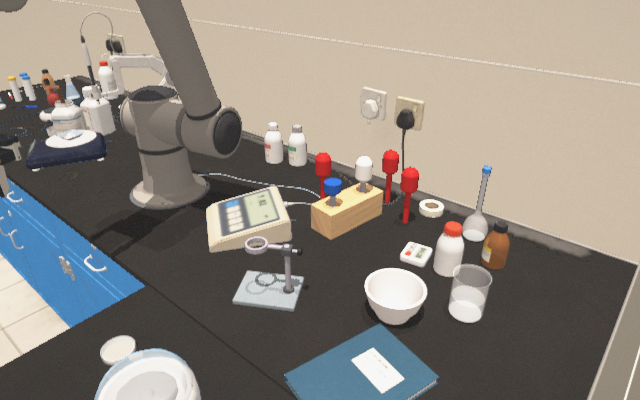

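View pics/top0.png

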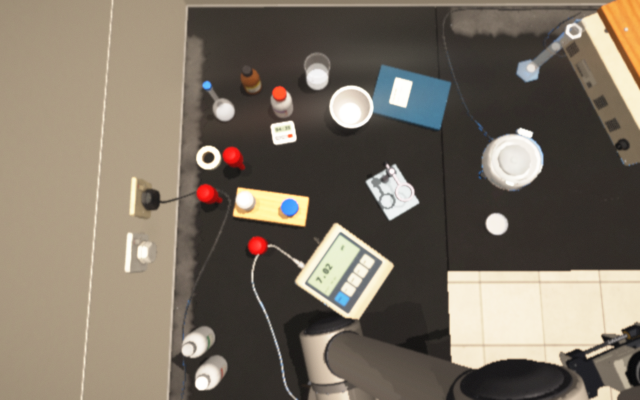

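Candidates for the pestle: white head in the rack, side (364,165) / top (245,201). Red look-alikes: side (323,163), (390,160), (409,178) / top (258,245), (206,194), (232,156). The blue tamper is at side (333,187) / top (290,208). By its white head and its place in the rack, I choose the first. A close crop will check that.

```bash
python3 - <<'E'
import cv2,numpy as np
def t(n,u,v,w,h):
    im=cv2.imread(f"pics/{n}0.png")[v:v+h,u:u+w]; im=cv2.resize(im,(400,300),interpolation=cv2.INTER_CUBIC)
    for k in range(0,w,10): 
        cv2.line(im,(int(k*400/w),0),(int(k*400/w),6),(0,255,255),1)
    for k in range(0,h,10): cv2.line(im,(0,int(k*300/h)),(6,int(k*300/h)),(0,255,255),1)
    return im
a=np.hstack([t("side",300,150,100,75),t("side",230,230,80,60)])
b=np.hstack([t("top",220,180,100,75),t("top",360,160,80,60)])
cv2.imwrite("pics/crop0.png",np.vstack([a,b]))
E
```

```text
(no output)
```

View pics/crop0.png

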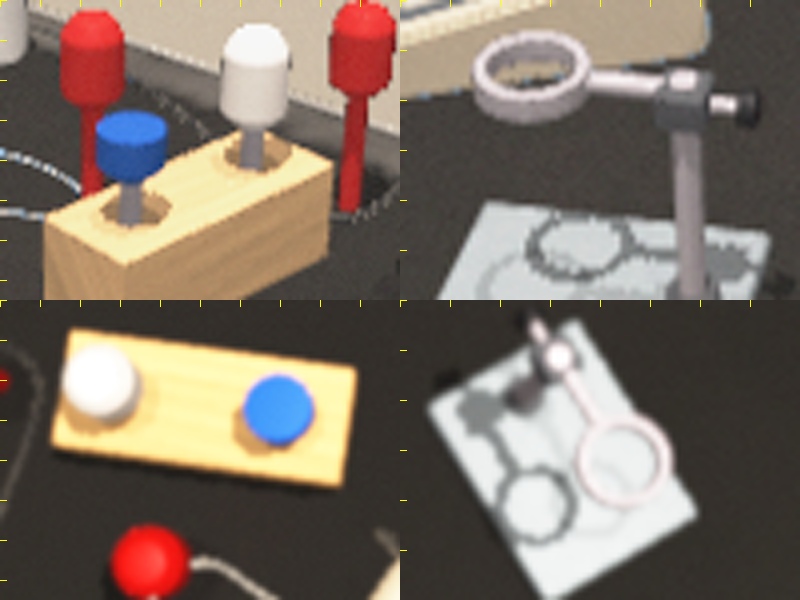

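The crop confirms the white-domed pestle in the far socket (side ≈(364,165), top ≈(245,200.5)) with the blue tamper at top (290,207). The ring's centre is at top (405,192) and side (256.4,244.5), and its post is at top (391.6,171).

```bash
cat > h.py <<'E'
from cell import robot
import cv2,numpy as np
from scipy.optimize import least_squares
from scipy.spatial.transform import Rotation as R
np.set_printoptions(precision=4,suppress=True)
def ray(n,u,v):
    c=robot.calibration(n);K=c["intrinsics"];M=c["cam_to_world"]
    d=M[:3,:3]@np.array([(u-K[0,2])/K[0,0],-(v-K[1,2])/K[1,1],-1]);return M[:3,3],d/np.linalg.norm(d)
def atz(n,u,v,z):
    o,d=ray(n,u,v);return o+d*(z-o[2])/d[2]
def proj(n,p):
    c=robot.calibration(n);K=c["intrinsics"];q=np.linalg.inv(c["cam_to_world"])@np.r_[p,1]
    return np.array([K[0,2]+K[0,0]*q[0]/-q[2],K[1,2]-K[1,1]*q[1]/-q[2]])
def tri(s,t):
    f=lambda p:np.r_[proj("side",p)-s,proj("top",p)-t]
    r=least_squares(f,[.5,0,.1]);return r.x,r.fun
def to_tool(p,tcp=None):
    s=robot.observe();q=R.from_euler("xyz",s["tool_rot"]);return q.inv().apply(np.array(p)-s["tool_pos"])
E
python3 - <<'E'
from h import *
print("pestle",atz("top",245.2,200.5,.143),atz("side",364,168.5,.14),tri((364,168.3),(245.2,200.5)))
print("tamper",atz("top",289.8,207,.135),atz("side",332.8,182.5,.135))
print("rack",atz("top",271.4,207,.07))
print("ring",atz("top",405,192,.125),atz("side",256.4,244.5,.125),tri((256.4,244.5),(405,192)))
print("post",atz("top",391.6,171.2,.125))
for w in [(72,330),(357,370),(341,487),(52,445)]: print(atz("top",220+w[0]/4,180+(w[1]-300)/4,.07))
s=robot.observe();print(R.from_euler("xyz",s["tool_rot"]).as_matrix())
E
```

```text
pestle [0.5183 0.2565 0.143 ] [0.527  0.2532 0.14  ] (array([0.5206, 0.2591, 0.136 ]), array([-0.7785,  0.1511, -0.483 , -0.5879]))
tamper [0.5027 0.147  0.135 ] [0.5091 0.1476 0.135 ]
rack [0.51   0.2008 0.07  ]
ring [ 0.5411 -0.1421  0.125 ] [ 0.5496 -0.1439  0.125 ] (array([ 0.5436, -0.141 ,  0.1207]), array([-0.8638,  0.0083, -0.8175, -0.7271]))
post [ 0.5945 -0.1098  0.125 ]
[0.5626 0.2907 0.07  ]
[0.5351 0.1006 0.07  ]
[0.4575 0.111  0.07  ]
[0.4857 0.3019 0.07  ]
[[-0.0003  0.9317  0.3633]
 [ 0.0013  0.3633 -0.9317]
 [-1.      0.0002 -0.0013]]
```

```bash
python3 - <<'E'
from h import *
for s,t in [((323,160),(258,245)),((390,157),(206,194)),((409.5,174),(232,156))]:
    print(tri(s,t))
E
```

```text
(array([0.4107, 0.2247, 0.1395]), array([-0.841 ,  0.1059, -0.5231, -0.5678]))
(array([0.537 , 0.3562, 0.1394]), array([-0.9247,  0.2244, -0.5263, -0.6952]))
(array([0.6332, 0.2941, 0.1418]), array([-0.9924,  0.2664, -0.607 , -0.8372]))
```

```bash
python3 -m creep '[{"translation":[0,0.04,-0.02],"twist":[-0.1,0,0],"hand":100},{"translation":[0,0.08,-0.04],"twist":[-0.2,0,0],"hand":100},{"translation":[0,0.12,-0.06],"twist":[-0.3,0,0],"hand":100},{"translation":[0,0.16,-0.08],"twist":[-0.4,0,0],"hand":100},{"translation":[0,0.2,-0.1],"twist":[-0.5,0,0],"hand":100}]' 20; python3 -c "
from h import *
print(to_tool([.5,-.15,.26]),to_tool([.522,.256,.25]),robot.observe()['qpos'])"
```

```text
time: 0.6
tool_pos: [0.3415, -0.3214, 0.2511]
tool_rot: [2.58, 1.569, 1.884]
contact_force: [0.6, -1.5, -0.6]
opening: 0.0919
[-0.0087  0.2332  0.0119] [ 0.002   0.559  -0.2312] [-0.9192  0.2408  1.6697  0.0006  1.2328 -0.2241]
```

```bash
python3 -m creep '[{"translation":[0,0.045,0.002],"twist":[0,0,0],"hand":100},{"translation":[0,0.09,0.004],"twist":[0,0,0],"hand":100},{"translation":[0,0.135,0.006],"twist":[0,0,0],"hand":100},{"translation":[-0.003,0.18,0.008],"twist":[0,0,0],"hand":100},{"translation":[-0.006,0.225,0.01],"twist":[0,0,0],"hand":100}]'; python3 -c "
from h import *
print(to_tool([.522,.256,.25]),robot.observe()['qpos'],R.from_euler('xyz',robot.observe()['tool_rot']).as_matrix())"
```

```text
time: 1.1
tool_pos: [0.4941, -0.1533, 0.257]
tool_rot: [2.845, 1.568, 2.15]
contact_force: [0.7, -0.3, -0.1]
opening: 0.0919
[ 0.0078  0.3322 -0.2407] [-0.4498  0.3247  1.5345  0.0013  1.2845  0.245 ] [[-0.0013  0.6405  0.7679]
 [ 0.002   0.7679 -0.6405]
 [-1.      0.0007 -0.0023]]
```

```bash
python3 -m creep '[{"translation":[0,0.035,-0.025],"twist":[0,0,0],"hand":100},{"translation":[0,0.07,-0.05],"twist":[0,0,0],"hand":100},{"translation":[0,0.105,-0.075],"twist":[0,0,0],"hand":100},{"translation":[0,0.14,-0.1],"twist":[0,0,0],"hand":100},{"translation":[0,0.175,-0.125],"twist":[0,0,0],"hand":100}]'
python3 -m creep '[{"translation":[0,0.035,-0.025],"twist":[0,0,0],"hand":100},{"translation":[0,0.07,-0.05],"twist":[0,0,0],"hand":100},{"translation":[0,0.105,-0.075],"twist":[0,0,0],"hand":100},{"translation":[0.004,0.14,-0.1],"twist":[0,0,0],"hand":100},{"translation":[0.008,0.155,-0.114],"twist":[0,0,0],"hand":100}]'; python3 -c "
from h import *
print(to_tool([.522,.256,.25]),robot.observe()['qpos'])
for n in('side','top'): cv2.imwrite(f'pics/{n}1.png',robot.read_camera(n))
a=cv2.imread('pics/side1.png')[70:220,280:480];b=cv2.imread('pics/top1.png')[130:280,170:370]
cv2.imwrite('pics/c1.png',np.hstack([cv2.resize(x,(400,300),interpolation=cv2.INTER_CUBIC) for x in(a,b)]))"
```

```text
time: 1.6
tool_pos: [0.5099, 0.0629, 0.2572]
tool_rot: [3.038, 1.568, 2.342]
contact_force: [0.1, -0.6, -0.0]
opening: 0.0916
time: 2.1
tool_pos: [0.5212, 0.2583, 0.2488]
tool_rot: [3.0, 1.567, 2.307]
contact_force: [-0.2, -0.2, 0.1]
opening: 0.0917
[-0.0012 -0.0012  0.0021] [0.3267 0.4493 1.3658 0.0034 1.3279 1.0186]
```

View pics/c1.png

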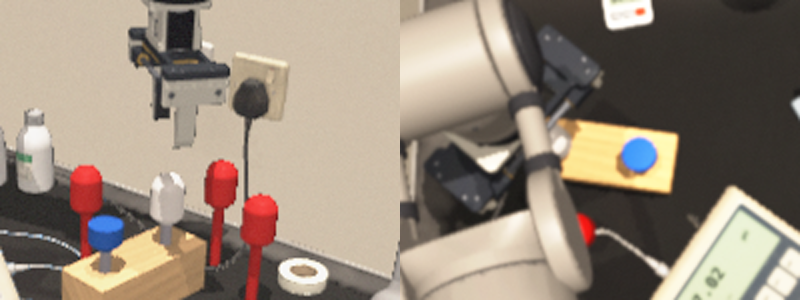

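The side view shows the open jaws straight above the white head (crop (168,197)), with the reds and the tamper clear of the fingers. I'll descend.

```bash
python3 -m creep '[{"translation":[0.025,0,0],"twist":[0,0,0],"hand":100},{"translation":[0.05,-0.001,0.001],"twist":[0,0,0],"hand":100},{"translation":[0.075,-0.001,0.002],"twist":[0,0,0],"hand":100},{"translation":[0.102,-0.001,0.002],"twist":[0,0,0],"hand":100},{"translation":[0.102,-0.001,0.002],"twist":[0,0,0],"hand":100}]'; python3 -c "
from h import *
print(to_tool([.522,.256,.146]))
for n in('side','top'): cv2.imwrite(f'pics/{n}2.png',robot.read_camera(n))
a=cv2.imread('pics/side2.png')[110:230,300:460]
cv2.imwrite('pics/c2.png',cv2.resize(a,(800,600),interpolation=cv2.INTER_CUBIC))"
```

```text
time: 2.7
tool_pos: [0.519, 0.2539, 0.1427]
tool_rot: [-2.367, 1.559, -3.06]
contact_force: [-0.6, -0.1, -0.2]
opening: 0.0919
[-0.0034  0.0035  0.0009]
```

View pics/c2.png

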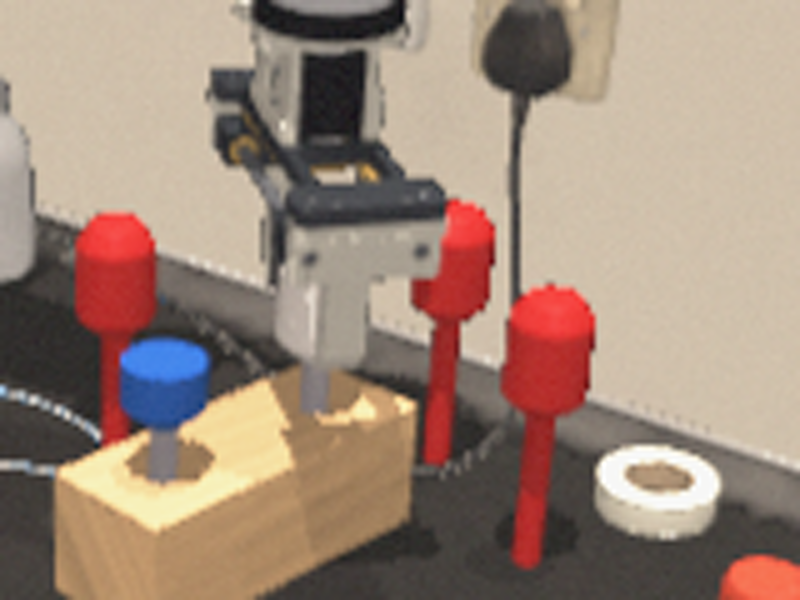

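The jaws straddle the head: the near finger is in front of it at crop (325,320), and the handle is visible below at (315,385). I'll close.

```bash
python3 -m creep '[{"translation":[-0.003,0.003,0.001],"twist":[0,0,0],"hand":100},{"translation":[-0.003,0.003,0.001],"twist":[0,0,0],"hand":30},{"translation":[-0.003,0.003,0.001],"twist":[0,0,0],"hand":30},{"translation":[-0.003,0.003,0.001],"twist":[0,0,0],"hand":30},{"translation":[-0.003,0.003,0.001],"twist":[0,0,0],"hand":30}]' 25; python3 -m creep '[{"translation":[0,0,0],"twist":[0,0,0],"hand":30},{"translation":[0,0,0],"twist":[0,0,0],"hand":30},{"translation":[0,0,0],"twist":[0,0,0],"hand":30}]'; python3 -c "
from h import *
for i in range(2): print(to_tool([.522,.256,.146]),robot.observe()['contact_force'],robot.observe()['opening'],R.from_euler('xyz',robot.observe()['tool_rot']).as_matrix()[:,0])"
```

```text
time: 3.3
tool_pos: [0.5239, 0.2567, 0.1497]
tool_rot: [-2.782, 1.566, 2.809]
contact_force: [-0.9, -0.2, -0.3]
opening: 0.064
time: 3.6
tool_pos: [0.5238, 0.2568, 0.1497]
tool_rot: [-2.784, 1.566, 2.807]
contact_force: [-0.4, 0.8, 0.3]
opening: 0.0431
[ 0.0037 -0.0017 -0.0009] [-0.3864  0.7687  0.3428] 0.04310270915341583 [-0.0048  0.0017 -1.    ]
[ 0.0037 -0.0017 -0.0009] [-0.3864  0.7687  0.3428] 0.04310270915341583 [-0.0048  0.0017 -1.    ]
```

```bash
python3 -m creep '[{"translation":[0,0,0],"twist":[0,0,0],"hand":30},{"translation":[-0.005,0,0],"twist":[0,0,0],"hand":30},{"translation":[-0.015,0,0],"twist":[0,0,0],"hand":30},{"translation":[-0.025,0,0],"twist":[0,0,0],"hand":30},{"translation":[-0.035,0,0],"twist":[0,0,0],"hand":30}]'; python3 -m creep '[{"translation":[-0.02,0,0],"twist":[0,0,0],"hand":30},{"translation":[-0.045,0,0],"twist":[0,0,0],"hand":30},{"translation":[-0.075,0,0],"twist":[0,0,0],"hand":30},{"translation":[-0.105,0,0],"twist":[0,0,0],"hand":30},{"translation":[-0.125,0,0],"twist":[0,0,0],"hand":30}]'; python3 -c "
from h import *
for n in('side','top'): cv2.imwrite(f'pics/{n}3.png',robot.read_camera(n))
a=cv2.imread('pics/side3.png')[60:240,280:520]
cv2.imwrite('pics/c3.png',cv2.resize(a,(800,600),interpolation=cv2.INTER_CUBIC))
s=robot.observe();M=R.from_euler('xyz',s['tool_rot']).as_matrix();print(M,s['qpos'],s['contact_force'])
print(to_tool([.51,-.04,.31]),to_tool([.545,-.143,.31]))
"
```

```text
time: 4.1
tool_pos: [0.5241, 0.2567, 0.1859]
tool_rot: [-2.865, 1.566, 2.726]
contact_force: [0.1, -0.7, -2.4]
opening: 0.0429
time: 4.6
tool_pos: [0.525, 0.2566, 0.3143]
tool_rot: [2.427, 1.568, 1.735]
contact_force: [0.3, -0.2, -2.0]
opening: 0.0427
[[ 0.003   0.6381  0.7699]
 [ 0.0043  0.7699 -0.6381]
 [-1.      0.0052 -0.0004]] [0.322  0.4156 1.2386 0.0031 1.4832 1.0138] [-0.0688  0.7253 -2.6646]
[ 0.0037 -0.2386  0.1774] [ 0.0034 -0.2956  0.27  ]
```

View pics/c3.png

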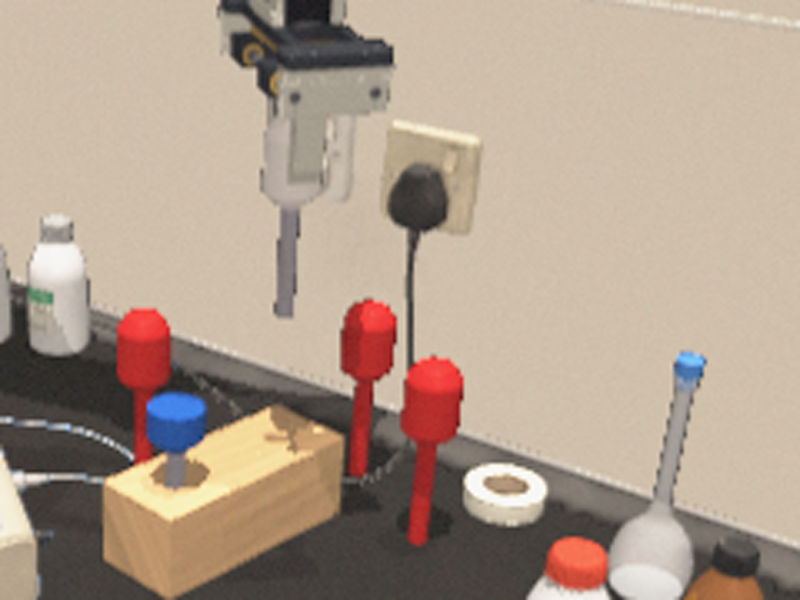

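The pestle is out of the socket and hanging straight with its handle tip at crop (285,316). The tamper is still in place. I'll carry it at this height to above the ring.

```bash
python3 -m creep '[{"translation":[0,-0.02,0.018],"twist":[0,0,0],"hand":30},{"translation":[0,-0.05,0.045],"twist":[0,0,0],"hand":30},{"translation":[0,-0.08,0.072],"twist":[0,0,0],"hand":30},{"translation":[0,-0.11,0.1],"twist":[0,0,0],"hand":30},{"translation":[0,-0.14,0.128],"twist":[0,0,0],"hand":30}]'; python3 -m creep '[{"translation":[0,-0.03,0.028],"twist":[0,0,0],"hand":30},{"translation":[0,-0.06,0.056],"twist":[0,0,0],"hand":30},{"translation":[0,-0.09,0.084],"twist":[0,0,0],"hand":30},{"translation":[0,-0.12,0.112],"twist":[0,0,0],"hand":30},{"translation":[0,-0.14,0.13],"twist":[0,0,0],"hand":30}]'; python3 -c "
from h import *
s=robot.observe();M=R.from_euler('xyz',s['tool_rot']).as_matrix();print(M,s['qpos'],s['contact_force'])
print(to_tool([.545,-.143,.31]))
"
```

```text
time: 5.2
tool_pos: [0.5342, 0.066, 0.3131]
tool_rot: [1.977, 1.566, 1.285]
contact_force: [0.9, -0.2, -1.9]
opening: 0.0429
time: 5.7
tool_pos: [0.5444, -0.1274, 0.311]
tool_rot: [2.416, 1.566, 1.723]
contact_force: [0.8, 1.7, -2.4]
opening: 0.0432
[[-0.0007  0.6393  0.7689]
 [ 0.0043  0.7689 -0.6393]
 [-1.      0.0029 -0.0033]] [-0.369   0.3696  1.3191  0.0038  1.455   0.3241] [ 0.8031  1.7018 -2.3743]
[ 0.0009 -0.0116  0.0104]
```

```bash
python3 -m creep '[{"translation":[0.005,-0.004,0.003],"twist":[0,0,0],"hand":30},{"translation":[0.013,-0.008,0.007],"twist":[0,0,0],"hand":30},{"translation":[0.021,-0.012,0.01],"twist":[0,0,0],"hand":30},{"translation":[0.021,-0.012,0.01],"twist":[0,0,0],"hand":30},{"translation":[0.021,-0.012,0.01],"twist":[0,0,0],"hand":30}]'; python3 -c "
from h import *
s=robot.observe();M=R.from_euler('xyz',s['tool_rot']).as_matrix();print(M,s['tool_pos'],s['contact_force'])
for n in('side','top'): cv2.imwrite(f'pics/{n}4.png',robot.read_camera(n))
a=cv2.imread('pics/side4.png')[150:270,210:310];b=cv2.imread('pics/top4.png')[140:260,340:440]
cv2.imwrite('pics/c4.png',np.hstack([cv2.resize(x,(400,480),interpolation=cv2.INTER_CUBIC) for x in(a,b)]))
t=s['tool_pos'];
for z in(.0397,.1397): print(proj('side',t-[0,0,z]))
"
```

```text
time: 6.2
tool_pos: [0.5444, -0.142, 0.2896]
tool_rot: [2.526, 1.566, 1.834]
contact_force: [0.9, -0.5, -1.9]
opening: 0.043
[[-0.0013  0.6384  0.7697]
 [ 0.0048  0.7697 -0.6383]
 [-1.      0.0029 -0.0041]] [ 0.5444 -0.142   0.2896] [ 0.9097 -0.4585 -1.8965]
[250.6002 187.3578]
[254.4213 232.5903]
```

View pics/c4.png

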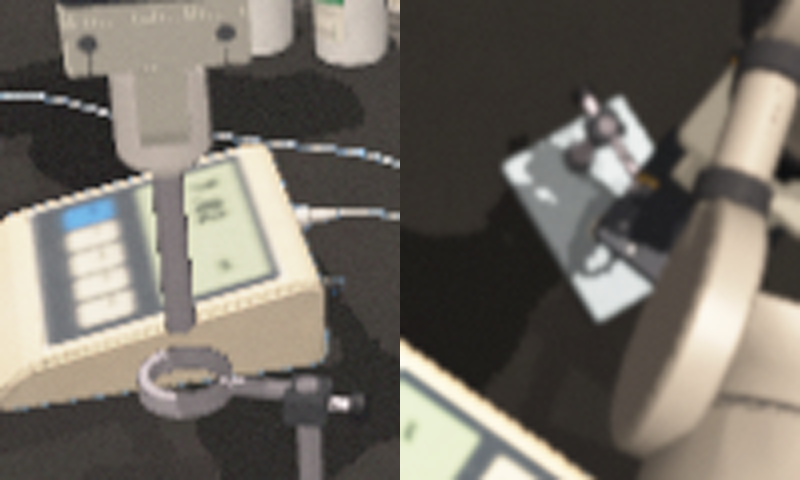

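Side crop: the handle tip is at (180,330), which is px (255,232.5) and matches the prediction (254.4,232.6). The ring's centre is just below it at about (185,375), which is px (256.3,244). The pestle is vertical. I'll work out the relative offset in the same camera.

```bash
python3 -c "
from h import *
a=atz('side',255,232.5,.150);b=atz('side',256.3,244.3,.125);print(a,b)
M=R.from_euler('xyz',robot.observe()['tool_rot']).as_matrix();print(M.T@np.r_[(b-a)[:2],0])
a=atz('side',255,232,.150);print(a)
"
```

```text
[ 0.5451 -0.1411  0.15  ] [ 0.549  -0.1435  0.125 ]
[-0.      0.0006  0.0046]
[ 0.5438 -0.1399  0.15  ]
```

```bash
python3 -m creep '[{"translation":[0,0.001,0.0025],"twist":[0,0,0],"hand":30},{"translation":[0.01,0.001,0.0025],"twist":[0,0,0],"hand":30},{"translation":[0.025,0.001,0.0025],"twist":[0,0,0],"hand":30},{"translation":[0.04,0.001,0.0025],"twist":[0,0,0],"hand":30},{"translation":[0.055,0.001,0.0025],"twist":[0,0,0],"hand":30}]'; python3 -m creep '[{"translation":[0.015,0,0],"twist":[0,0,0],"hand":30},{"translation":[0.03,0,0],"twist":[0,0,0],"hand":30},{"translation":[0.045,0,0],"twist":[0,0,0],"hand":30},{"translation":[0.05,0,0],"twist":[0,0,0],"hand":30},{"translation":[0.05,0,0],"twist":[0,0,0],"hand":30}]';  python3 -c "
from h import *
s=robot.observe();print(s['tool_pos'],s['contact_force'])
for n in('side',): cv2.imwrite(f'pics/{n}5.png',robot.read_camera(n))
a=cv2.imread('pics/side5.png')[190:310,210:310]
cv2.imwrite('pics/c5.png',cv2.resize(a,(500,600),interpolation=cv2.INTER_CUBIC))
"
```

```text
time: 6.8
tool_pos: [0.5471, -0.1425, 0.2341]
tool_rot: [2.324, 1.566, 1.632]
contact_force: [-0.1, 0.4, -2.9]
opening: 0.0428
time: 7.3
tool_pos: [0.5467, -0.1421, 0.1832]
tool_rot: [2.644, 1.565, 1.952]
contact_force: [-0.0, -0.3, -2.1]
opening: 0.0429
[ 0.5467 -0.1421  0.1832] [-0.0383 -0.3463 -2.0908]
```

View pics/c5.png

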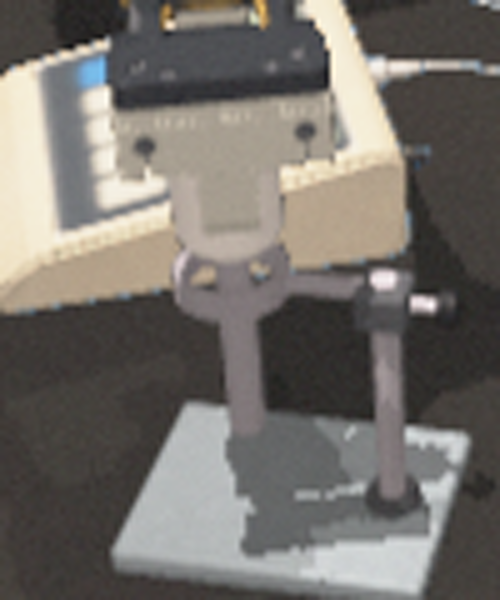

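The handle is through the ring and on its centre: the handle axis at the ring's plane is crop x≈234 and the ring's centre is ≈232. I'll lower gently to contact.

```bash
python3 -m creep '[{"translation":[0.004,0,0],"twist":[0,0,0],"hand":30},{"translation":[0.008,0,0],"twist":[0,0,0],"hand":30},{"translation":[0.011,0,0],"twist":[0,0,0],"hand":30},{"translation":[0.013,0,0],"twist":[0,0,0],"hand":30},{"translation":[0.013,0,0],"twist":[0,0,0],"hand":30}]'; python3 -m creep '[{"translation":[0.001,0,0],"twist":[0,0,0],"hand":30},{"translation":[0.001,0,0],"twist":[0,0,0],"hand":30}]'
```

```text
time: 7.85
tool_pos: [0.547, -0.1422, 0.1708]
tool_rot: [2.462, 1.566, 1.77]
contact_force: [-0.0, 0.6, -1.5]
opening: 0.0431
time: 8.05
tool_pos: [0.547, -0.1422, 0.1699]
tool_rot: [2.449, 1.566, 1.757]
contact_force: [-1.1, -0.2, -1.3]
opening: 0.0427
```

```bash
for i in 1; do python3 -m creep '[{"translation":[0.001,0,0],"twist":[0,0,0],"hand":30},{"translation":[0.001,0,0],"twist":[0,0,0],"hand":30}]'; done; python3 -m creep '[{"translation":[0.001,0,0],"twist":[0,0,0],"hand":30},{"translation":[0.001,0,0],"twist":[0,0,0],"hand":30}]'
```

```text
time: 8.25
tool_pos: [0.5471, -0.1422, 0.1695]
tool_rot: [2.284, 1.566, 1.592]
contact_force: [-2.3, 0.9, 3.7]
opening: 0.0426
time: 8.45
tool_pos: [0.5472, -0.1421, 0.1694]
tool_rot: [2.102, 1.567, 1.41]
contact_force: [-2.5, 1.3, 6.4]
opening: 0.0429
```

Contact, with the ring pushing the cone toward −tool z. I'll ease up, shift 1.5 mm that way, and lower again.

```bash
python3 -m creep '[{"translation":[-0.001,0,0],"twist":[0,0,0],"hand":30},{"translation":[-0.001,0,-0.0015],"twist":[0,0,0],"hand":30},{"translation":[-0.001,0,-0.0015],"twist":[0,0,0],"hand":30},{"translation":[0,0,-0.0015],"twist":[0,0,0],"hand":30},{"translation":[0.001,0,-0.0015],"twist":[0,0,0],"hand":30}]';  python3 -m creep '[{"translation":[0.001,0,0],"twist":[0,0,0],"hand":30},{"translation":[0.001,0,0],"twist":[0,0,0],"hand":30}]'
```

```text
time: 8.95
tool_pos: [0.546, -0.1412, 0.1684]
tool_rot: [2.136, 1.567, 1.445]
contact_force: [-1.9, 1.0, 4.4]
opening: 0.0433
time: 9.15
tool_pos: [0.5461, -0.1412, 0.1683]
tool_rot: [1.934, 1.567, 1.242]
contact_force: [-2.5, 1.4, 6.4]
opening: 0.0428
```

```bash
python3 -m creep '[{"translation":[-0.001,0,0],"twist":[0,0,0],"hand":30},{"translation":[-0.001,0,-0.0015],"twist":[0,0,0],"hand":30},{"translation":[-0.001,0,-0.0015],"twist":[0,0,0],"hand":30},{"translation":[0,0,-0.0015],"twist":[0,0,0],"hand":30},{"translation":[0.001,0,-0.0015],"twist":[0,0,0],"hand":30}]';  python3 -m creep '[{"translation":[0.001,0,0],"twist":[0,0,0],"hand":30},{"translation":[0.001,0,0],"twist":[0,0,0],"hand":30}]'
```

```text
time: 9.65
tool_pos: [0.5449, -0.1404, 0.1674]
tool_rot: [1.951, 1.567, 1.259]
contact_force: [-3.4, 0.2, 7.3]
opening: 0.0429
time: 9.85
tool_pos: [0.5449, -0.1404, 0.1674]
tool_rot: [1.75, 1.567, 1.058]
contact_force: [-2.6, 1.2, 5.4]
opening: 0.0429
```

```bash
python3 -m creep '[{"translation":[-0.001,0,0],"twist":[0,0,0],"hand":30},{"translation":[-0.001,-0.0004,-0.0015],"twist":[0,0,0],"hand":30},{"translation":[-0.001,-0.0004,-0.0015],"twist":[0,0,0],"hand":30},{"translation":[0,-0.0004,-0.0015],"twist":[0,0,0],"hand":30},{"translation":[0.001,-0.0004,-0.0015],"twist":[0,0,0],"hand":30}]';  python3 -m creep '[{"translation":[0.001,0,0],"twist":[0,0,0],"hand":30},{"translation":[0.001,0,0],"twist":[0,0,0],"hand":30}]'; python3 -c "
from h import *
cv2.imwrite('pics/side6.png',robot.read_camera('side'))
a=cv2.imread('pics/side6.png')[190:310,210:310]
cv2.imwrite('pics/c6.png',cv2.resize(a,(500,600),interpolation=cv2.INTER_CUBIC))"
```

```text
time: 10.35
tool_pos: [0.544, -0.1402, 0.1671]
tool_rot: [1.238, 1.567, 0.546]
contact_force: [-0.6, -2.1, 8.8]
opening: 0.0429
time: 10.55
tool_pos: [0.5441, -0.1404, 0.167]
tool_rot: [1.052, 1.566, 0.36]
contact_force: [-3.5, 0.3, 7.1]
opening: 0.0433
```

View pics/c6.png

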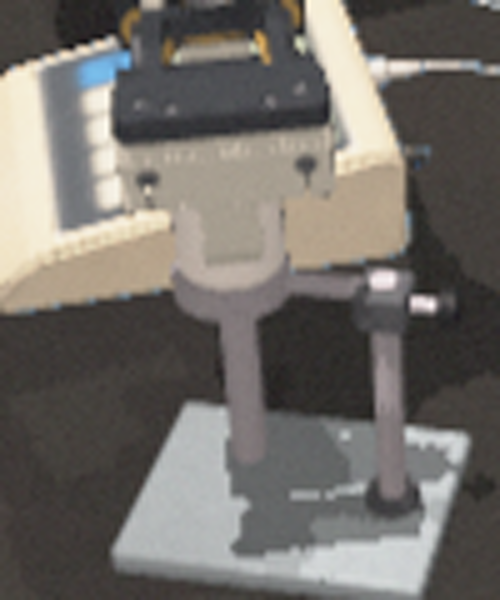

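The head is seated in the ring with the cone inside the bore and the handle clear of the base. TCP z is 0.167, as expected. I'll release and withdraw straight up.

```bash
python3 -m creep '[{"translation":[0,0,0],"twist":[0,0,0],"hand":60},{"translation":[0,0,0],"twist":[0,0,0],"hand":75},{"translation":[0,0,0],"twist":[0,0,0],"hand":90},{"translation":[0,0,0],"twist":[0,0,0],"hand":90},{"translation":[0,0,0],"twist":[0,0,0],"hand":90}]'; python3 -m creep '[{"translation":[0,0,0],"twist":[0,0,0],"hand":90},{"translation":[0,0,0],"twist":[0,0,0],"hand":90}]'; python3 -c "
from h import *
cv2.imwrite('pics/side7.png',robot.read_camera('side'))
a=cv2.imread('pics/side7.png')[190:310,210:310]
cv2.imwrite('pics/c7.png',cv2.resize(a,(500,600),interpolation=cv2.INTER_CUBIC))"
```

```text
time: 11.1
tool_pos: [0.5441, -0.1403, 0.1668]
tool_rot: [1.1, 1.567, 0.408]
contact_force: [0.6, 0.2, 0.4]
opening: 0.0784
time: 11.3
tool_pos: [0.5441, -0.1403, 0.1667]
tool_rot: [1.145, 1.567, 0.454]
contact_force: [0.4, -1.1, 0.2]
opening: 0.0825
```

View pics/c7.png

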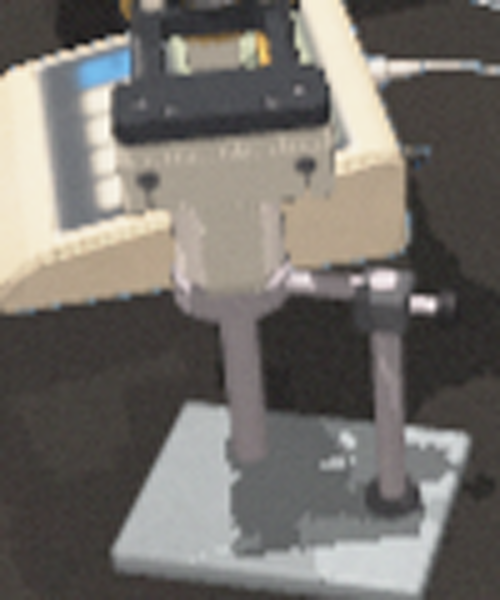

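The fingers are open, the contact force is about zero, and the pestle hasn't moved. I'll withdraw.

```bash
python3 -m creep '[{"translation":[-0.01,0,0],"twist":[0,0,0],"hand":90},{"translation":[-0.025,0,0],"twist":[0,0,0],"hand":90},{"translation":[-0.05,0,0],"twist":[0,0,0],"hand":90},{"translation":[-0.08,0,0],"twist":[0,0,0],"hand":90},{"translation":[-0.11,0,0],"twist":[0,0,0],"hand":90}]'; python3 -m creep '[{"translation":[-0.02,0,0],"twist":[0,0,0],"hand":90},{"translation":[-0.03,0,0],"twist":[0,0,0],"hand":90},{"translation":[-0.03,0,0],"twist":[0,0,0],"hand":90}]'; python3 -c "
from h import *
cv2.imwrite('pics/side8.png',robot.read_camera('side'))
a=cv2.imread('pics/side8.png')[130:310,200:440]
cv2.imwrite('pics/c8.png',cv2.resize(a,(800,600),interpolation=cv2.INTER_CUBIC))
s=robot.observe();print(s['tool_pos'],s['contact_force'],s['qvel'],proj('side',[.544,-.1405,.184]))"
```

```text
time: 11.85
tool_pos: [0.5435, -0.1404, 0.2786]
tool_rot: [1.07, 1.567, 0.378]
contact_force: [1.4, -0.4, 0.2]
opening: 0.0827
time: 12.15
tool_pos: [0.5438, -0.1406, 0.3102]
tool_rot: [0.748, 1.564, 0.057]
contact_force: [0.5, -0.0, -0.4]
opening: 0.0827
[ 0.5433 -0.1405  0.3086] [-0.4154 -0.307  -0.558 ] [-0.0016  0.0209  0.033   0.0007 -0.0075  0.0011] [253.6    217.3888]
```

View pics/c8.png

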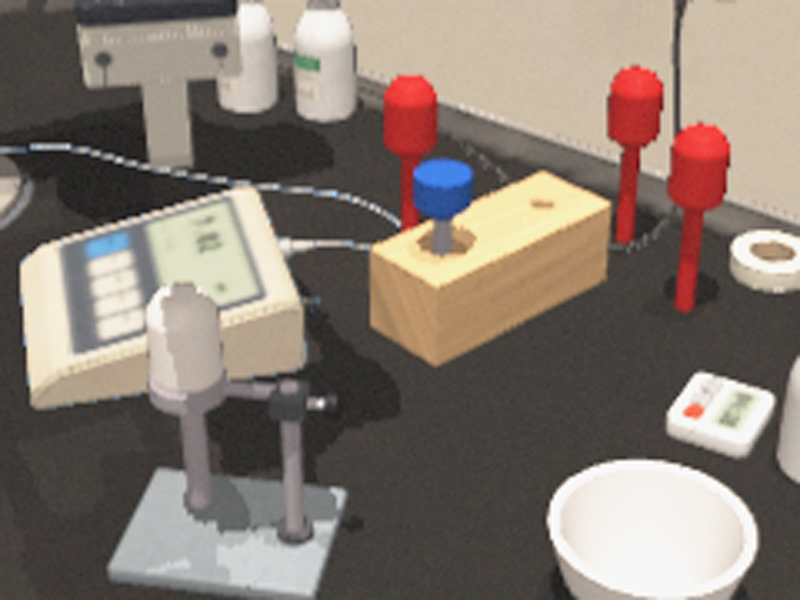

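The pestle hangs upright in the ring, its head at crop (184,345). The tamper is standing in the rack at (443,190), the red look-alikes haven't moved, and the gripper is clear above.

```bash
python3 -c "
from cell import robot
robot.hand_in()"
```

```text
the job is handed in; nothing more can be done
```

I lifted the white-headed pestle out of the rack, carried it clear over the tamper, and lowered it handle first through the ring. I let go once its head rested on the ring, and handed the job in at about 12 s.

**Lowering:** first contact was slightly off-centre, so I shifted three times by about 1.5 mm and lowered again each time. The head then seated at the expected height. A small sideways push of about 3 N remained, with about 7–9 N of contact force in total. It dropped to about zero when the gripper opened.

**Last checks:** the final side picture shows the pestle upright in the ring and the blue tamper standing in its socket. The red look-alikes are in place, and the gripper is clear above the pestle. The two cameras differed by about 8 mm in x on absolute positions. I used positions relative to one camera, plus the contact force, to centre the pestle. No check failed.

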